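Restock the seal kit case and set its status slide

ROBOT

A 6-joint arm with a two-finger parallel gripper is mounted at the origin on the work surface. World frame = base frame: x ahead of the robot, y to its left, z up, the work surface at z = 0. Lengths are in m, angles in rad, forces in N, time in s.
With the tool pointing down it reaches from about 0.3 to 0.875 m from the base axis. Payload 6.4 kg.
Tool frame: the origin (TCP) lies on the centre line of the jaws, within the pads' length; the fingertips stand 8 mm ahead of it and the grasp point (between the pads) lies 11 mm behind it; z points along the fingers, y is the line along which they close (so a half turn about z gives the same grasp; the last joint's range is limited). The gripper opens to 85 mm and grips with 20 to 120 N. Pads are 22 mm wide; open, the fingers measure 114 mm over their backs; the gripper's body (76 mm by 85 mm) begins 54 mm behind the grasp point. The pads swing forward as they close: fully open they stand 13 mm farther back than shut.
Start: joints at [0.939, 0.181, 1.607, -0, 1.354, -0.206], TCP at [0.237, 0.524, 0.239] pointing down, gripper open.
Joint ranges: [-2.99, 2.99], [-0.89, 2.07], [0.3, 2.58], [-1.14, 4.28], [0, 2.63], [-3.12, 3.12]. Speed limits (rad/s): [2.57, 2.57, 3.01, 3.14, 3.14, 3.14].

INTERFACE

Orientations are given as a unit quaternion [w, x, y, z].
In Python, from bench import ctrl gives the robot as it stands.
- The arm moves only by the shell command python3 -m handwheel 'ROWS' [OPENING]. ROWS is JSON, a list that holds one entry, the list of rows, each a list of 4 numbers: the shift along the tool's x, y, z each as a share of 20 cm, from -1 to 1, then the turn about the tool's z as a share of 1.5 rad, from -1 to 1. In form: [[[x, y, z, twist], ...]]. A call has 1 to 10 rows; each row is the pose to reach, as a shift and turn from the pose commanded when the call began, along the tool's axes at that moment; what a row does not reach only later rows make up. A row lasts 1/8 s, in which the tool goes at most 62.5 mm and 10.7 degrees, less where a joint would pass 70% of its speed; a pose out of reach is approached as far as the arm can. A call with a number of a shift or a turn outside -1 to 1 is refused whole. A call with a gripper value outside its range is refused whole. OPENING is the finger opening in mm, from 0 to 85.4, set as the call begins (- or left out, the last holds). The fingers move at their own pace and stop on an object; the grip force is fixed at half the most. Time passes only in rows, so rows that repeat a pose let the fingers close. It gives the time, the measured TCP pose, the force, the opening and the grip force at its end, in the units of the state.
- ctrl.get_obs(): the state, without advancing time (a new reading comes with each control period).
- ctrl.camera(name): name is "scene" or "top" or "wrist"; returns a dict with "color" (480x640x3 uint8, red, green, blue), "range_z" (480x640 float32, m along the optical axis (not along the pixel's ray), 0 where there is no reading), "K" (3x3 intrinsics, pixels), "pose" (4x4, takes a point from camera to world coordinates); the wrist camera has in their place "T_tool_cam" (4x4, takes a point from camera to tool coordinates, whose origin is the TCP and whose axes are the flange's). Camera axes: x right, y down, z forward; pixel columns grow to the right and rows downward; lengths in m; the calibration is good to about 2 mm. A picture is of the moment at which its call begins: read the wrist's pose just before it.
- ctrl.hand_in(): hands the job in; it is judged then, once.
The state is a dict: "time_s": time; "q": joint angles; "dq": joint speeds; "joint_efforts": joint torques, N m; "eef_pos": TCP position; "eef_rot": TCP orientation; "wrist_force": force on the tool from outside, world axes, zero at the start; "torque": the same for the moment, N m; "opening": opening from 0.0 (shut) to 1.0 (fully open); "grasp_force": force on a finger pad.
Only numpy, scipy, OpenCV 4.12 (cv2) and the standard library are available. Lean on these libraries where they do the work, as an engineer would, in place of code of your own. Each camera call takes 0.05 s, during which the arm holds its last target. There are 200 camera calls.

TASK

Restock the seal kit case: first slide the black grip of the status slide into line with the yellow clip (open for restocking), then raise the stiff grey lid to about 70 degrees and leave it standing there while you put every fitting that is on the bench into the case (bleed screw body, coupler, plug and nipple, whichever are there). Then shut the lid fully and slide the grip into line with the green clip (released). Leave the orange cap, spanner, tin and brush where they are.

Things in the scene. Friction and masses are not known exactly. Their poses are not given: they have to be found in the camera images.
- case: blue plastic seal kit case, fixed, open box 190 (x) x 280 (y) x 65 mm high without its lid, walls and floor 5 mm; origin at the centre of its underside, z up, hinge side +x, the lid's tab side -x
- lid (a joint): angle of the grey lid, rad: 0 shut, grows as it is raised (1.22 = 70 degrees), up to 1.9; a stiff hinge along the case's y axis, it stays where it is left. The lid is a 10 mm slab, 190 x 280 mm, lying on the case's rim when shut
- lid_hinge (a point): point on the lid's hinge line, at case frame (95, 0, 65.5) mm; the axes turn with the lid
- lid_tab (a point): the place to pinch the lid's black tab, from both sides along y: at lid frame (-220, 0, 7) mm from the hinge, 30 mm out from the lid's front edge. The tab is 24 mm wide (y), 14 mm thick (z), and sticks out 45 mm from the front edge
- slide_base: fixed aluminium track of the status slide, 40 (x) x 200 (y) x 14 mm high; origin at the centre of its underside; the grip slides along its y axis
- slide (a joint): position of the grip along the track, m, 0 to 0.150, growing to the track's +y; 0.075 = middle of the track
- slide_top (a point): centre of the top of the black grip; the grip is 28 (x) x 20 (y) x 40 mm high, its underside 14.5 mm above the bench; axes as the track's
- yellow_clip: yellow clip, fixed beside the +x side of the track, 22 (x) x 6 (y) x 18 mm high; origin at the centre of its underside, axes as the track's; the grip is in line with it when they have the same y along the track
- green_clip: green clip, same size and fitting as the yellow clip
- bleed: a loose brass bleed screw body, stands upright on the bench at first; origin at the centre of its underside, z up its axis, 38 mm tall in all; hexagon 27 mm across flats from 0 to 26 mm, then a stub of 18 mm diameter; a pair of hexagon flats faces +x and -x of its frame (others every 60 degrees); 100 g. May be absent (None)
- coupler: a loose chromed steel socket coupler, stands upright on the bench at first; origin at the centre of its underside, z up its axis, 44 mm tall in all; hexagon 34 mm across flats from 0 to 26 mm, then a collar of 30 mm diameter; a pair of hexagon flats faces +x and -x of its frame (others every 60 degrees); 200 g. May be absent (None)
- plug: a loose blue cast-iron plug, stands upright on the bench at first; origin at the centre of its underside, z up its axis, 38 mm tall in all; hexagon 38 mm across flats from 0 to 20 mm, then a stub of 28 mm diameter; a pair of hexagon flats faces +x and -x of its frame (others every 60 degrees); 180 g. May be absent (None)
- nipple: a loose black steel pipe nipple, stands upright on the bench at first; origin at the centre of its underside, z up its axis, 46 mm tall in all; hexagon 32 mm across flats from 14 to 30 mm, pipe of 28 mm diameter below and above it; a pair of hexagon flats faces +x and -x of its frame (others every 60 degrees); 150 g. May be absent (None)
- cap: orange plastic dust cap, 38 mm diameter, 20 mm high, loose; not part of the job; origin under its centre
- spanner: steel spanner lying at the back right, loose; not part of the job
- tin: round tin, 68 mm diameter, 80 mm high, at the back, right of the case, loose; not part of the job; origin under its centre
- brush: brush lying to the left of the case, loose; not part of the job

How it is judged:
By the outcome, as a careful person would: the job done as asked, in the order asked, and still so for the second after the job is handed in, with the robot touching nothing.
Of bleed, coupler, plug, nipple only 2 to 4 are there at a start; the rules pass over those that are not, and their reading is None.
At some moment in a run one of bleed, coupler, plug, nipple may be knocked a few centimetres aside while the robot is not near it.
Once in a run the grip may slacken for a moment while it holds something.
It also fails if it takes over 210 s, if anything falls off the work surface, if the arm or the gripper's body presses on something with over 40 N, if the wrist force passes 120 N, or if a joint passes its speed limit or range.

## Working session

There is one attempt and no reset: what is moved stays moved. The work goes in short steps, Python scripts to look and compute and a shell command to move; the robot and the scene stay as the last step left them, time stands still between calls to the robot, and variables do not carry over. Pictures are saved under pics/ and viewed, at most 14 in all, crops included, and the job is handed in when it is done.

```bash
ls; mkdir -p pics; cat > h.py <<'E'
import numpy as np, cv2
from bench import ctrl
from scipy.spatial.transform import Rotation as R
def Rm(q): return R.from_quat([q[1],q[2],q[3],q[0]]).as_matrix()
def cam(n):
    o=ctrl.get_obs(); c=ctrl.camera(n)
    if n=="wrist":
        T=np.eye(4);T[:3,:3]=Rm(o["eef_rot"]);T[:3,3]=o["eef_pos"]
        c["pose"]=T@c["T_tool_cam"]
    return c
def cloud(c):
    z=c["range_z"];K=c["K"];v,u=np.mgrid[:480,:640]
    p=np.stack([(u-K[0,2])/K[0,0]*z,(v-K[1,2])/K[1,1]*z,z],-1)
    return p@c["pose"][:3,:3].T+c["pose"][:3,3]
def save(c,n): cv2.imwrite("pics/"+n+".png",c["color"][:,:,::-1])
def st():
    o=ctrl.get_obs(); print("t",round(o["time_s"],2),"pos",np.round(o["eef_pos"],4),"F",np.round(o["wrist_force"],1),"op",round(o["opening"],3),"g",o["grasp_force"]); print(np.round(Rm(o["eef_rot"]),3).tolist(), np.round(o["q"],3))
E
python3 - <<'E'
from h import *
st()
for n in("top","scene"):
    c=cam(n);save(c,n+"0");P=cloud(c);np.savez(n+"0.npz",P=P,C=c["color"]);print(np.round(c["pose"],3).tolist(),c["K"].tolist())
E
```

```text
pics
t 0.0 pos [0.2371 0.5232 0.2384] F [ 0.3 -0.4  0.1] op 1.001 g 0.0
[[-0.911, 0.413, -0.001], [0.413, 0.911, -0.001], [0.0, -0.002, -1.0]] [ 0.939  0.182  1.608  0.     1.354 -0.206]
[[-0.007, -0.992, 0.128, 0.462], [-1.0, 0.006, -0.009, 0.072], [0.008, -0.128, -0.992, 1.146], [0.0, 0.0, 0.0, 1.0]] [[473.11406159151454, 0.0, 320.3950681738681], [0.0, 473.11406159151454, 239.79731975085167], [0.0, 0.0, 1.0]]
[[0.861, 0.425, -0.28, 0.877], [0.509, -0.729, 0.458, -0.41], [-0.009, -0.537, -0.844, 0.993], [0.0, 0.0, 0.0, 1.0]] [[515.7343191236392, 0.0, 321.971630938863], [0.0, 515.7343191236392, 241.53881677647396], [0.0, 0.0, 1.0]]
```

View pics/top0.png

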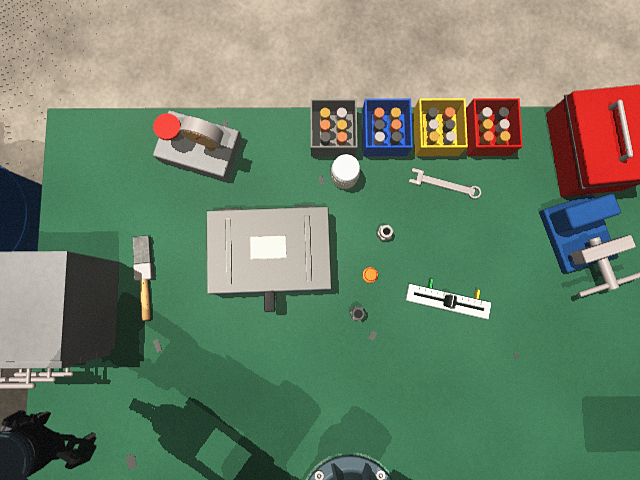

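View pics/scene0.png

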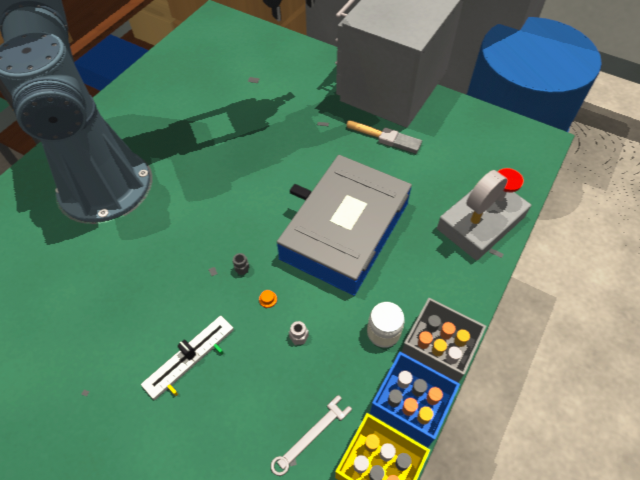

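The top view shows two fittings: the coupler at (386,232) and the nipple at (358,314). The cap is at (370,275), the lid tab at (269,301), the slide grip at (449,300), the green clip at (431,284) and the yellow clip at (478,294). The scene view agrees, and I see no bleed screw or plug in either.

```bash
python3 - <<'E'
from h import *
d=np.load("top0.npz");P=d["P"];C=d["C"].astype(int)
def reg(n,u0,u1,v0,v1,z0,z1,f=None):
    p=P[v0:v1,u0:u1].reshape(-1,3);c=C[v0:v1,u0:u1].reshape(-1,3)
    m=(p[:,2]>z0)&(p[:,2]<z1)
    if f is not None:m&=f(c)
    q=p[m]; 
    if len(q)<5: print(n,len(q));return q
    r=cv2.minAreaRect((q[:,:2]*1000).astype(np.float32))
    print(n,len(q),"mean",np.round(q.mean(0),4),"rect",np.round(r[0],1),np.round(r[1],1),round(r[2],2),"zmed/max",np.round([np.median(q[:,2]),q[:,2].max()],4));return q
reg("lid",195,345,195,300,.068,.09)
reg("tab",258,282,292,318,.05,.09)
reg("coupler",370,402,217,250,.02,.06); reg("couptop",370,402,217,250,.038,.06)
reg("nipple",342,375,298,330,.01,.06); reg("niptop",342,375,298,330,.04,.06)
reg("cap",355,385,262,290,.012,.03)
reg("track",400,500,275,325,.009,.018)
reg("grip",435,465,285,315,.035,.06)
reg("green",420,440,272,295,.003,.03,lambda c:(c[:,1]>c[:,0]+60)&(c[:,1]>120))
reg("yellow",468,490,282,303,.003,.03,lambda c:(c[:,0]>150)&(c[:,2]<90))
reg("bench",300,340,380,440,-.02,.02)
reg("tin",325,365,150,192,.06,.1)
c=d["C"][:,:,::-1]
a=cv2.resize(c[215:330,335:500],None,fx=4.8,fy=4.8,interpolation=cv2.INTER_CUBIC)
cv2.imwrite("pics/crop0.png",a)
E
```

```text
lid 10343 mean [0.5778 0.1821 0.0768] rect [572.8 181.8] [213.6 279.5] 1.68 zmed/max [0.0768 0.0862]
tab 218 mean [0.4611 0.1785 0.0805] rect [460.9 178.6] [42.4 22.9] 0.6 zmed/max [0.0806 0.086 ]
coupler 185 mean [ 0.6225 -0.0904  0.0395] rect [622.3 -91.4] [34.4 33.2] 59.98 zmed/max [0.0434 0.0508]
couptop 127 mean [ 0.6243 -0.092   0.045 ] rect [624.  -92.2] [28.1 28. ] 89.72 zmed/max [0.0449 0.0508]
nipple 170 mean [ 0.4335 -0.0209  0.0423] rect [433.5 -21.9] [34.  31.9] 23.36 zmed/max [0.0461 0.0517]
niptop 118 mean [ 0.433  -0.022   0.0474] rect [433.1 -22.6] [26.1 26.1] 44.84 zmed/max [0.0473 0.0517]
cap 108 mean [ 0.5238 -0.0559  0.0205] rect [523.7 -56.1] [25.7 26.9] 10.82 zmed/max [0.0209 0.025 ]
track 1212 mean [ 0.4601 -0.2398  0.0146] rect [ 470. -244.] [201.6  62.4] 76.88 zmed/max [0.0147 0.018 ]
grip 125 mean [ 0.4603 -0.2356  0.0528] rect [ 460.4 -237.7] [20.2 28.1] 74.8 zmed/max [0.0542 0.0598]
green 25 mean [ 0.5019 -0.1995  0.0161] rect [ 502.7 -200.7] [36.8 21.9] 83.67 zmed/max [0.0183 0.0235]
yellow 21 mean [ 0.4762 -0.3101  0.0188] rect [ 475.9 -310.4] [ 6.3 20.8] 72.97 zmed/max [0.0185 0.0243]
bench 2389 mean [0.2106 0.0672 0.0013] rect [210.6  67.3] [ 91.9 134. ] 89.56 zmed/max [0.0013 0.0077]
tin 661 mean [0.7657 0.0035 0.079 ] rect [767.8   3.7] [64.6 65.6] 0.37 zmed/max [0.0805 0.0872]
```

View pics/crop0.png

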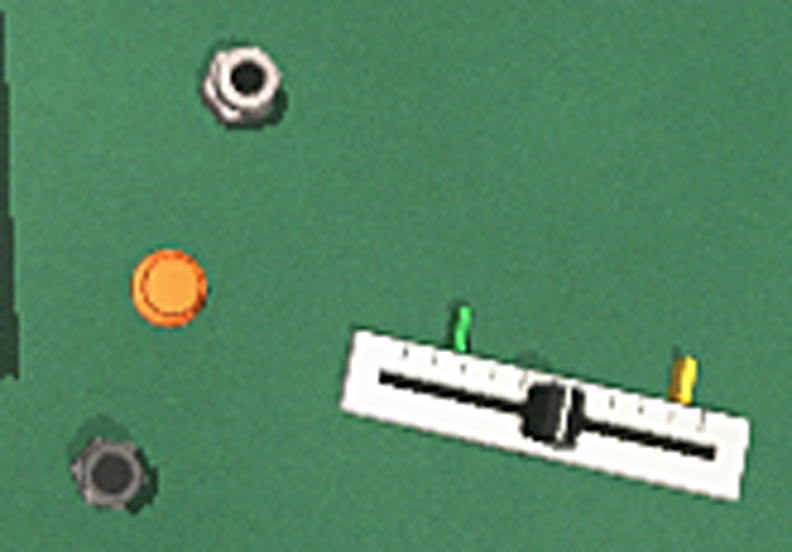

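The enlarged crop matches: grip between the clips, ticks on the clip side, cap well clear of both fittings. Next I refine the track axis and lid yaw and add a move calculator.

```bash
cat >> h.py <<'E'
def go(x,y,z,yaw,prt=True):
    """shares to bring TCP to x,y,z with tool y at angle yaw (deg, world; mod 180), tool down"""
    o=ctrl.get_obs();M=Rm(o["eef_rot"])
    d=M.T@(np.array([x,y,z])-o["eef_pos"])/0.2
    cur=np.degrees(np.arctan2(M[1,1],M[0,1])); t=-((yaw-cur+90)%180-90)
    print("shares",np.round(d,3),"twist",round(np.radians(t)/1.5,3),"rows>=",round(max(np.linalg.norm(d)*200/62.5,abs(t)/10.7),1))
E
cat > meas.py <<'E'
from h import *
def track(P,C):
    C=C.astype(int)
    w=(C.min(2)>150)&(C.max(2)-C.min(2)<40)&(P[...,2]>.008)&(P[...,2]<.022)&(P[...,0]>.38)&(P[...,0]<.56)&(P[...,1]<-.12)&(P[...,1]>-.36)
    q=P[w][:,:2]*1000; r=cv2.minAreaRect(q.astype(np.float32)); b=cv2.boxPoints(r)
    e=[b[1]-b[0],b[2]-b[1]]; a=max(e,key=np.linalg.norm); a=a/np.linalg.norm(a); a*=np.sign(a[1])
    ctr=np.array(r[0]); 
    print("track",np.round(r[0],1),np.round(r[1],1),"yaw of y",round(np.degrees(np.arctan2(a[1],a[0])),2))
    h=np.array([a[1],-a[0]])
    box=(P[...,0]>.38)&(P[...,0]<.56)&(P[...,1]<-.12)&(P[...,1]>-.36)
    for n,m in(("grip",(P[...,2]>.048)&(P[...,2]<.065)&box),("green",(C[...,1]>C[...,0]+60)&(C[...,1]>120)&(P[...,2]>.012)&box),("yellow",(C[...,0]>150)&(C[...,2]<90)&(P[...,2]>.012)&box)):
        p=P[m][:,:2]*1000-ctr; s=p@a;k=p@h; i=np.abs(s-np.median(s))<14;s=s[i];k=k[i]
        print(n,len(s),"along mid/mean",np.round([(s.min()+s.max())/2,s.mean()],1),"across",np.round([(k.min()+k.max())/2,k.mean()],1),"span",np.round([np.ptp(s),np.ptp(k)],1))
E
python3 - <<'E'
from meas import *
d=np.load("top0.npz");track(d["P"],d["C"])
d2=np.load("scene0.npz");track(d2["P"],d2["C"])
P=d["P"];m=(P[...,2]>.070)&(P[...,2]<.084)&(P[...,0]>.487)&(P[...,0]<.68)&(P[...,1]>.02)&(P[...,1]<.35)
print(cv2.minAreaRect((P[m][:,:2]*1000).astype(np.float32)))
go(.4604,-.2377,.2,76.9)
E
```

```text
track [ 459.2 -240.4] [199.4  39.4] yaw of y 76.57
grip 108 along mid/mean [3.  3.8] across [0.4 0.2] span [20.5 27.9]
green 20 along mid/mean [49.5 49.5] across [31.9 32. ] span [ 6.2 19.9]
yellow 21 along mid/mean [-64.2 -63.9] across [32.5 32.8] span [ 6.4 21. ]
track [ 457.8 -240.6] [200.1  42.8] yaw of y 76.41
grip 149 along mid/mean [2.5 2.2] across [0.7 1.8] span [20.1 29.6]
green 28 along mid/mean [49.3 49.3] across [33.  33.5] span [ 4.4 20. ]
yellow 32 along mid/mean [-64. -64.] across [32.9 34. ] span [ 5.5 20.4]
((581.7084350585938, 181.51150512695312), (192.0672607421875, 280.2409362792969), 1.1115280389785767)
shares [-2.588 -3.004  0.196] twist -0.131 rows>= 12.7
```

```bash
python3 -m handwheel '[[[-0.2,-0.25,0,-0.13],[-0.4,-0.5,0,-0.13],[-0.6,-0.75,0,-0.13],[-0.85,-1,0,-0.13],[-0.85,-1,0,-0.13]]]' 40 && python3 -m handwheel '[[[-0.2,-0.25,0,0],[-0.4,-0.5,0,0],[-0.6,-0.75,0,0],[-0.85,-1,0,0],[-0.85,-1,0,0]]]'; python3 -c "
from h import *
st();go(.4604,-.2377,.15,76.5)"
```

```text
time_s: 0.72
eef_pos: [0.3104, 0.2687, 0.2391]
eef_rot: [0.0, 0.117, 0.993, -0.0]
wrist_force: [0.3, 0.5, 0.1]
opening: 0.466
grasp_force: 0.0
time_s: 1.35
eef_pos: [0.4309, 0.0353, 0.2392]
eef_rot: [0.0, 0.117, 0.993, -0.0]
wrist_force: [0.2, 0.5, 0.0]
opening: 0.476
grasp_force: 0.0
t 1.35 pos [0.4309 0.0353 0.2392] F [0.2 0.5 0. ] op 0.476 g 0.0
[[-0.973, 0.233, 0.0], [0.233, 0.973, -0.0], [-0.0, -0.0, -1.0]] [-0.194 -0.154  1.946 -0.     1.349 -1.53 ]
shares [-0.461 -1.293  0.446] twist 0.0 rows>= 4.6
```

```bash
python3 -m handwheel '[[[-0.15,-0.25,0,0],[-0.3,-0.5,0.1,0],[-0.4,-0.75,0.2,0],[-0.46,-1,0.4,0],[-0.46,-1,0.4,0],[-0.46,-1,0.4,0]]]' ; python3 -c "
from h import *
st();go(.4604,-.2377,.15,76.5);go(.4604,-.2377,.032,76.5)"
```

```text
time_s: 2.1
eef_pos: [0.4733, -0.1766, 0.159]
eef_rot: [-0.001, 0.115, 0.993, 0.001]
wrist_force: [0.6, 0.1, 0.1]
opening: 0.471
grasp_force: 0.0
t 2.1 pos [ 0.4733 -0.1766  0.159 ] F [0.6 0.1 0.1] op 0.471 g 0.0
[[-0.974, 0.228, -0.001], [0.228, 0.974, 0.001], [0.001, 0.001, -1.0]] [-5.930e-01  1.160e-01  1.854e+00  1.000e-03  1.173e+00 -1.934e+00]
shares [-0.007 -0.312  0.045] twist 0.003 rows>= 1.0
shares [-0.007 -0.313  0.635] twist 0.003 rows>= 2.3
```

```bash
python3 -m handwheel '[[[-0.01,-0.31,0.05,0],[-0.01,-0.31,0.05,0],[-0.01,-0.31,0.3,0],[-0.01,-0.31,0.5,0],[-0.01,-0.31,0.63,0],[-0.01,-0.31,0.63,0]]]' && python3 -m handwheel '[[[0,0,0,0],[0,0,0,0],[0,0,0,0],[0,0,0,0],[0,0,0,0],[0,0,0,0]]]' 0; python3 -c "
from h import *
st()"
```

```text
time_s: 2.85
eef_pos: [0.4607, -0.236, 0.0325]
eef_rot: [-0.001, 0.114, 0.993, 0.001]
wrist_force: [-0.0, 0.6, -1.2]
opening: 0.466
grasp_force: 0.0
time_s: 3.6
eef_pos: [0.4623, -0.2396, 0.0353]
eef_rot: [0.001, 0.115, 0.993, -0.001]
wrist_force: [0.1, 1.7, 6.2]
opening: 0.223
grasp_force: 60.1
t 3.6 pos [ 0.4623 -0.2396  0.0353] F [0.1 1.7 6.2] op 0.223 g 60.14512538909912
[[-0.973, 0.229, 0.003], [0.229, 0.973, -0.002], [-0.003, -0.001, -1.0]] [-0.707  0.345  1.876  0.     0.917 -2.047]
```

```bash
python3 -m handwheel '[[[0,-0.06,0,0],[0,-0.12,0,0],[0,-0.18,0,0],[0,-0.24,0,0],[0,-0.3,0,0],[0,-0.335,0,0],[0,-0.335,0,0],[0,-0.335,0,0]]]'; python3 -c "
from meas import *
st()
c=cam('scene');track(cloud(c),c['color'])
c=cam('top');track(cloud(c),c['color'])"
```

```text
time_s: 4.6
eef_pos: [0.4466, -0.3058, 0.0353]
eef_rot: [0.001, 0.115, 0.993, -0.001]
wrist_force: [-1.7, -1.7, 5.0]
opening: 0.225
grasp_force: 59.9
t 4.6 pos [ 0.4466 -0.3058  0.0353] F [-1.7 -1.7  5. ] op 0.225 g 59.93777096271515
[[-0.973, 0.229, 0.002], [0.229, 0.973, -0.003], [-0.003, -0.003, -1.0]] [-8.190e-01  3.820e-01  1.823e+00 -1.000e-03  9.330e-01 -2.159e+00]
track [ 458.2 -239.7] [198.1  42.2] yaw of y 76.76
grip 170 along mid/mean [-67.2 -67.1] across [1.9 4. ] span [27.8 26.5]
green 28 along mid/mean [48.1 48.2] across [33.3 33.3] span [ 4.3 19.8]
yellow 31 along mid/mean [-65.2 -65.1] across [32.8 33.5] span [ 5.5 21.7]
track [ 460.7 -233.8] [186.9  39.3] yaw of y 76.65
grip 9 along mid/mean [-62.9 -63.5] across [ -8.7 -10. ] span [23.4  9.6]
green 20 along mid/mean [42.5 42.6] across [31.9 32.1] span [ 5.5 20. ]
yellow 24 along mid/mean [-70.6 -70.4] across [33.1 33.3] span [ 8.1 19.1]
```

```bash
python3 -m handwheel '[[[0,0,0,0],[0,0,0,0],[0,0,0,0],[0,0,-0.3,0],[0,0,-0.6,0],[0,0.3,-0.9,0],[0,0.6,-0.9,0],[0,0.9,-0.9,0]]]' 45; python3 -c "
from meas import *
st()
c=cam('scene');track(cloud(c),c['color'])
c=cam('top');track(cloud(c),c['color'])
go(.455,.179,.15,91.1)"
```

```text
time_s: 5.7
eef_pos: [0.485, -0.1397, 0.2146]
eef_rot: [0.002, 0.116, 0.993, -0.001]
wrist_force: [0.1, -0.3, -0.9]
opening: 0.525
grasp_force: 0.0
t 5.7 pos [ 0.485  -0.1397  0.2146] F [ 0.1 -0.3 -0.9] op 0.525 g 0.0
[[-0.973, 0.23, 0.003], [0.23, 0.973, -0.002], [-0.003, -0.001, -1.0]] [-0.516  0.044  1.809  0.     1.284 -1.855]
track [ 459.1 -241. ] [199.4  41.1] yaw of y 76.82
grip 157 along mid/mean [-66. -66.] across [-1.2  0.1] span [19.8 27.3]
green 35 along mid/mean [47.4 48.6] across [14.2 22.6] span [ 7.9 55.5]
yellow 34 along mid/mean [-64.2 -64.2] across [31.8 32.6] span [ 5.7 19.4]
track [ 472.7 -145.5] [ 8.4 21.7] yaw of y 165.06
  return _methods._mean(a, axis=axis, dtype=dtype,
  ret = ret.dtype.type(ret / rcount)
Traceback (most recent call last):
  File "meas.py", line 13, in track
    print(n,len(s),"along mid/mean",np.round([(s.min()+s.max())/2,s.mean()],1),"across",np.round([(k.min()+k.max())/2,k.mean()],1),"span",np.round([np.ptp(s),np.ptp(k)],1))
                                               ~~~~~^^
ValueError: zero-size array to reduction operation minimum which has no identity
```

```bash
python3 -m handwheel '[[[0,0.3,0,0],[0,0.6,0,0],[0,0.8,0,0],[0,0.8,0,0]]]'; python3 -c "
from meas import *
st()
c=cam('top');track(cloud(c),c['color'])
go(.455,.179,.12,91.1)"
```

```text
time_s: 6.3
eef_pos: [0.5207, 0.0171, 0.2125]
eef_rot: [-0.0, 0.113, 0.994, 0.0]
wrist_force: [0.1, -1.0, 0.4]
opening: 0.526
grasp_force: 0.0
t 6.3 pos [0.5207 0.0171 0.2125] F [ 0.1 -1.   0.4] op 0.526 g 0.0
[[-0.974, 0.225, -0.001], [0.225, 0.974, 0.0], [0.001, 0.0, -1.0]] [-0.195  0.087  1.769  0.     1.287 -1.539]
track [ 459.1 -241. ] [199.5  39.5] yaw of y 76.51
grip 107 along mid/mean [-65.  -63.9] across [0.2 0.2] span [20.2 27.4]
green 20 along mid/mean [50.3 50.1] across [31.8 31.8] span [ 6.3 19.4]
yellow 19 along mid/mean [-63.8 -63.4] across [32.4 31.8] span [ 7.9 21.2]
shares [0.504 0.722 0.462] twist -0.165 rows>= 3.2
```

```bash
python3 -m handwheel '[[[0.16,0.25,0,-0.08],[0.35,0.5,0,-0.165],[0.5,0.72,0.2,-0.165],[0.5,0.72,0.4,-0.165],[0.5,0.72,0.4,-0.165],[0.5,0.72,0.4,-0.165]]]'; python3 -c "
from h import *
st()
c=cam('wrist');save(c,'w1')
P=cloud(c);m=(P[...,2]>.06)&(P[...,2]<.09)&(P[...,0]<.48)&(P[...,0]>.42)&(abs(P[...,1]-.18)<.03)
print(m.sum(),cv2.minAreaRect((P[m][:,:2]*1000).astype(np.float32)),np.median(P[m][:,2]))
go(.455,.179,.0615,91.1)"
```

```text
time_s: 7.1
eef_pos: [0.4576, 0.177, 0.1341]
eef_rot: [0.001, -0.007, 1.0, -0.0]
wrist_force: [-0.0, 0.6, 0.6]
opening: 0.527
grasp_force: 0.0
t 7.1 pos [0.4576 0.177  0.1341] F [-0.   0.6  0.6] op 0.527 g 0.0
[[-1.0, -0.015, 0.001], [-0.015, 1.0, -0.0], [-0.001, -0.0, -1.0]] [ 0.127  0.119  1.909 -0.     1.113 -1.459]
3356 ((459.16107177734375, 179.02243041992188), (42.01465606689453, 23.98908042907715), 1.5651861429214478) 0.0795507148656714
shares [0.017 0.01  0.366] twist -0.003 rows>= 1.2
```

View pics/w1.png

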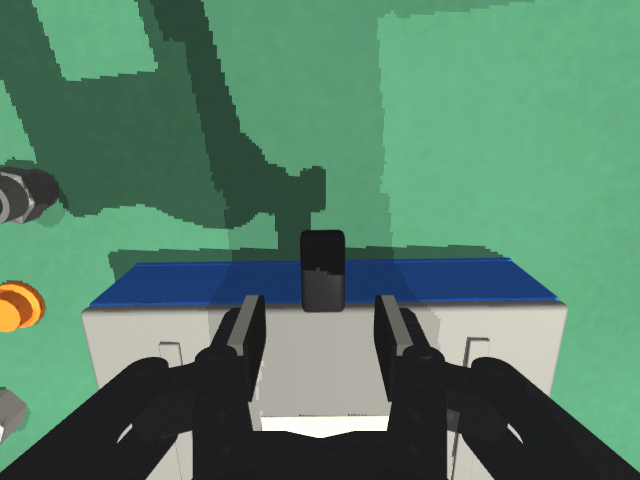

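The wrist view shows the black tab at (322,270), centred between the open jaws. Its measured centre is y=0.179 and its top is at 0.0796, as expected.

```bash
python3 -m handwheel '[[[0.02,0.01,0.15,0],[0.02,0.01,0.3,0],[0.02,0.01,0.365,0],[0.02,0.01,0.365,0],[0.02,0.01,0.365,0]]]' && python3 -m handwheel '[[[0,0,0,0],[0,0,0,0],[0,0,0,0],[0,0,0,0],[0,0,0,0]]]' 0; python3 - <<'E'
from h import *
st()
for t in range(0,71,5):
    a=np.radians(t+1.82);r=.2201;b=np.radians(1.82)
    print(t,round((r*np.cos(b)-r*np.cos(a))/.2,3),round((r*np.sin(a)-r*np.sin(b))/.2,3))
E
```

```text
time_s: 7.78
eef_pos: [0.4536, 0.1801, 0.0612]
eef_rot: [0.001, -0.008, 1.0, 0.0]
wrist_force: [0.7, 0.6, 0.1]
opening: 0.525
grasp_force: 0.0
time_s: 8.4
eef_pos: [0.4533, 0.1786, 0.0613]
eef_rot: [0.001, -0.009, 1.0, -0.002]
wrist_force: [-1.7, -8.5, 8.6]
opening: 0.268
grasp_force: 58.7
t 8.4 pos [0.4533 0.1786 0.0613] F [-1.7 -8.5  8.6] op 0.268 g 58.704739809036255
[[-1.0, -0.018, 0.002], [-0.018, 1.0, -0.003], [-0.002, -0.003, -1.0]] [ 0.133  0.236  1.952 -0.004  0.953 -1.453]
0 0.0 0.0
5 0.007 0.096
10 0.023 0.19
15 0.047 0.283
20 0.078 0.374
25 0.118 0.462
30 0.165 0.545
35 0.219 0.625
40 0.28 0.699
45 0.347 0.768
50 0.42 0.83
55 0.498 0.886
60 0.58 0.935
65 0.667 0.977
70 0.757 1.011
```

```bash
python3 -m handwheel '[[[0,0,-0.05,0],[-0.007,0,-0.096,0],[-0.013,0,-0.143,0],[-0.023,0,-0.19,0],[-0.035,0,-0.237,0],[-0.047,0,-0.283,0],[-0.062,0,-0.33,0],[-0.078,0,-0.374,0],[-0.118,0,-0.462,0],[-0.118,0,-0.462,0]]]' ; python3 -c "
from h import *
st()"
```

```text
time_s: 9.65
eef_pos: [0.476, 0.1792, 0.1532]
eef_rot: [-0.0, -0.009, 1.0, -0.001]
wrist_force: [-1.1, -6.8, 0.6]
opening: 0.268
grasp_force: 60.6
t 9.65 pos [0.476  0.1792 0.1532] F [-1.1 -6.8  0.6] op 0.268 g 60.56200325489044
[[-1.0, -0.017, -0.0], [-0.017, 1.0, -0.003], [0.0, -0.003, -1.0]] [ 0.128  0.132  1.85  -0.003  1.161 -1.459]
```

```bash
python3 -m handwheel '[[[-0.047,0,-0.083,0],[-0.101,0,-0.163,0],[-0.162,0,-0.237,0],[-0.229,0,-0.306,0],[-0.302,0,-0.368,0],[-0.38,0,-0.424,0],[-0.462,0,-0.473,0],[-0.549,0,-0.515,0],[-0.639,0,-0.549,0],[-0.639,0,-0.549,0]]]' ; python3 -c "
from h import *
st()
c=cam('scene');save(c,'s2')"
```

```text
time_s: 10.9
eef_pos: [0.6038, 0.1829, 0.2622]
eef_rot: [-0.0, -0.008, 1.0, 0.0]
wrist_force: [0.4, 1.4, 0.3]
opening: 0.267
grasp_force: 61.8
t 10.9 pos [0.6038 0.1829 0.2622] F [0.4 1.4 0.3] op 0.267 g 61.7977774143219
[[-1.0, -0.017, -0.0], [-0.017, 1.0, 0.0], [0.0, 0.0, -1.0]] [ 1.060e-01  2.860e-01  1.433e+00  1.000e-03  1.423e+00 -1.482e+00]
```

View pics/s2.png

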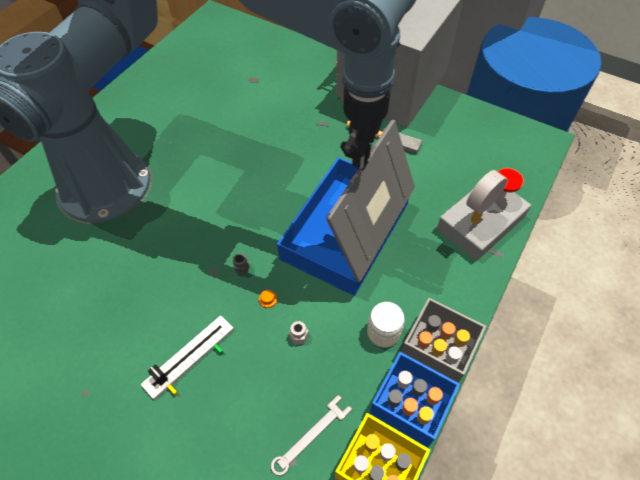

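The picture shows the lid standing at about 70° with the jaws on its tab at (365,150), and the slide grip beside the yellow clip at (160,375). I release and lift off.

```bash
python3 -m handwheel '[[[0,0,0,0],[0,0,0,0],[0,0,0,0],[0,0,-0.15,0],[0,0,-0.3,0],[0.3,-0.1,-0.3,0],[0.6,-0.4,-0.3,0],[0.8,-0.7,-0.3,0],[0.8,-0.95,-0.3,0],[0.8,-0.95,-0.3,0]]]' 55 ; python3 -c "
from h import *
st()
c=cam('scene');P=cloud(c)
m=(P[...,2]>.1)&(P[...,2]<.24)&(P[...,0]>.57)&(P[...,0]<.72)&(P[...,1]>.06)&(P[...,1]<.3)
q=P[m];A=np.c_[q[:,2],np.ones(len(q))];f=np.linalg.lstsq(A,q[:,0],rcond=None)[0];print(len(q),'lid angle',90+np.degrees(np.arctan(f[0])))
c=cam('top');P=cloud(c)
for n,(x,y) in dict(coup=(.624,-.092),nip=(.433,-.022)).items():
  m=(abs(P[...,0]-x)<.05)&(abs(P[...,1]-y)<.05)&(P[...,2]>.035)&(P[...,2]<.065);print(n,m.sum(),cv2.minAreaRect((P[m][:,:2]*1000).astype(np.float32)))
go(.433,-.0222,.15,90)"
```

```text
time_s: 12.2
eef_pos: [0.446, -0.0126, 0.3225]
eef_rot: [0.001, -0.006, 1.0, -0.001]
wrist_force: [0.8, 1.5, -0.5]
opening: 0.645
grasp_force: 0.0
t 12.2 pos [ 0.446  -0.0126  0.3225] F [ 0.8  1.5 -0.5] op 0.645 g 0.0
[[-1.0, -0.013, 0.001], [-0.013, 1.0, -0.001], [-0.001, -0.001, -1.0]] [-2.950e-01 -1.830e-01  1.803e+00 -1.000e-03  1.520e+00 -1.879e+00]
4613 lid angle 67.52346005330963
coup 130 ((624.0465087890625, -92.16839599609375), (28.073503494262695, 28.458248138427734), 0.20805101096630096)
nip 0 ((0.0, 0.0), (0.0, 0.0), 0.0)
shares [ 0.07  -0.053  0.862] twist 0.009 rows>= 2.8
```

```bash
python3 -m handwheel '[[[-0.1,-0.05,0.2,0],[-0.1,-0.05,0.4,0],[-0.1,-0.05,0.7,0],[-0.1,-0.05,0.7,0],[-0.1,-0.05,0.7,0]]]' ; cat >> h.py <<'E'
def find(c,x,y,z0,z1,r=.03):
    P=cloud(c);m=(np.hypot(P[...,0]-x,P[...,1]-y)<r)&(P[...,2]>z0)&(P[...,2]<z1)
    q=(P[m][:,:2]*1000).astype(np.float32)
    if len(q)<5: print("none",len(q));return
    print(len(q),"circle",np.round(cv2.minEnclosingCircle(q),1) if 0 else [np.round(t,1) for t in cv2.minEnclosingCircle(q)],"rect",[np.round(t,1) for t in cv2.minAreaRect(q)],"z",np.round(np.percentile(P[m][:,2],[5,50,95]),4))
E
python3 -c "
from h import *
st()
c=cam('wrist');save(c,'w3')
find(c,.433,-.022,.04,.06);find(c,.433,-.022,.022,.036)
go(.433,-.022,.05,90)"
```

```text
time_s: 12.92
eef_pos: [0.4683, -0.0191, 0.1839]
eef_rot: [0.001, -0.009, 1.0, -0.0]
wrist_force: [0.1, 0.1, 1.2]
opening: 0.642
grasp_force: 0.0
t 12.93 pos [ 0.4683 -0.0191  0.1839] F [0.1 0.1 1.2] op 0.642 g 0.0
[[-1.0, -0.018, 0.002], [-0.018, 1.0, -0.0], [-0.002, -0.0, -1.0]] [-0.295 -0.002  1.923  0.     1.219 -1.884]
1238 circle [array([432.1, -22. ]), np.float64(14.1)] rect [array([432.1, -21.9]), array([27.9, 27.2]), np.float64(2.0)] z [0.0453 0.0466 0.0478]
373 circle [array([432.1, -21.9]), np.float64(18.2)] rect [array([432., -22.]), array([35.6, 32. ]), np.float64(78.6)] z [0.0265 0.0303 0.032 ]
shares [ 0.182 -0.008  0.672] twist 0.012 rows>= 2.2
```

View pics/w3.png

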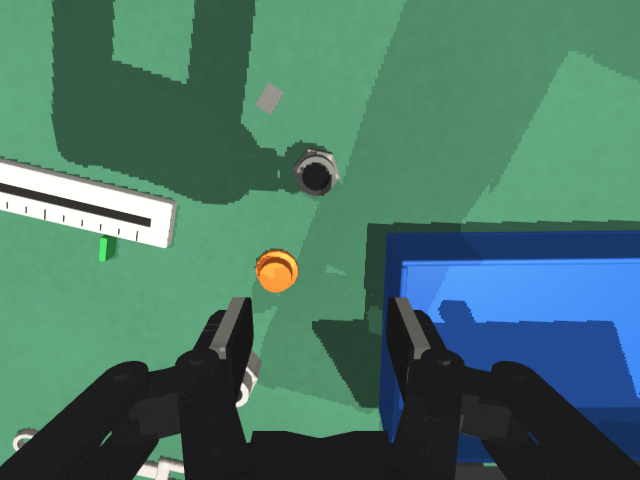

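The nipple stands at (316,172), the cap is clear of it at (277,270), and the case is open at right. The hexagon flats lie near yaw 108.6°.

```bash
python3 -c "
from h import *
go(.432,-.022,.08,108.6)"
```

```text
shares [ 0.186 -0.008  0.522] twist -0.205 rows>= 1.8
```

```bash
python3 -m handwheel '[[[0.1,-0.01,0.2,-0.1],[0.186,-0.01,0.4,-0.205],[0.186,-0.01,0.5,-0.205],[0.186,-0.01,0.5,-0.205],[0.186,-0.01,0.5,-0.205]]]' ; python3 -c "
from h import *
st();go(.432,-.022,.014,108.6)
c=cam('wrist');find(c,.433,-.022,.04,.06)"
```

```text
time_s: 13.6
eef_pos: [0.432, -0.0229, 0.0842]
eef_rot: [0.002, -0.161, 0.987, -0.001]
wrist_force: [0.1, 0.1, 1.3]
opening: 0.647
grasp_force: 0.0
t 13.6 pos [ 0.432  -0.0229  0.0842] F [0.1 0.1 1.3] op 0.647 g 0.0
[[-0.948, -0.319, 0.004], [-0.319, 0.948, -0.001], [-0.003, -0.003, -1.0]] [-0.329  0.075  2.08   0.     0.982 -2.224]
shares [-0.     0.005  0.351] twist -0.0 rows>= 1.1
2508 circle [array([432.1, -22.1]), np.float64(14.3)] rect [array([431.9, -22. ]), array([28.2, 27.8]), np.float64(22.1)] z [0.0435 0.0464 0.0476]
```

```bash
python3 -m handwheel '[[[0,0.005,0.15,0],[0,0.005,0.3,0],[0,0.005,0.35,0],[0,0.005,0.35,0]]]' && python3 -m handwheel '[[[0,0,0,0],[0,0,0,0],[0,0,0,0],[0,0,0,0],[0,0,0,0]]]' 0 &&  python3 -m handwheel '[[[0,0,-0.15,0],[0,0,-0.4,0],[0,0,-0.65,0],[0,0,-0.65,0],[0,0,-0.65,0]]]'; python3 -c "
from h import *
st();go(.53,.12,.15,91)"
```

```text
time_s: 14.15
eef_pos: [0.4299, -0.0215, 0.0124]
eef_rot: [0.0, -0.161, 0.987, -0.0]
wrist_force: [-0.7, -0.3, 0.7]
opening: 0.642
grasp_force: 0.0
time_s: 14.78
eef_pos: [0.4308, -0.0218, 0.0134]
eef_rot: [0.001, -0.161, 0.987, -0.001]
wrist_force: [-1.6, 0.7, 6.0]
opening: 0.365
grasp_force: 59.5
time_s: 15.4
eef_pos: [0.4291, -0.0212, 0.1417]
eef_rot: [0.0, -0.161, 0.987, -0.0]
wrist_force: [-0.8, 0.1, -2.8]
opening: 0.362
grasp_force: 60.1
t 15.4 pos [ 0.4291 -0.0212  0.1417] F [-0.8  0.1 -2.8] op 0.362 g 60.07439488777891
[[-0.948, -0.319, 0.0], [-0.319, 0.948, -0.0], [-0.0, -0.0, -1.0]] [-0.327 -0.033  2.049 -0.     1.126 -2.222]
shares [-0.703  0.508 -0.041] twist 0.205 rows>= 2.8
```

```bash
python3 -m handwheel '[[[-0.2,0.15,-0.04,0.05],[-0.4,0.3,-0.04,0.1],[-0.6,0.42,-0.04,0.15],[-0.71,0.48,-0.04,0.2],[-0.71,0.48,-0.04,0.2],[-0.71,0.48,-0.04,0.2]]]'; python3 -c "
from h import *
st();go(.535,.115,.024,91)"
```

```text
time_s: 16.15
eef_pos: [0.5319, 0.1144, 0.1482]
eef_rot: [-0.002, -0.013, 1.0, -0.0]
wrist_force: [0.2, -0.5, -1.5]
opening: 0.364
grasp_force: 60.0
t 16.15 pos [0.5319 0.1144 0.1482] F [ 0.2 -0.5 -1.5] op 0.364 g 59.98034109827131
[[-1.0, -0.025, -0.004], [-0.025, 1.0, -0.0], [0.004, -0.0, -1.0]] [-0.006  0.216  1.762 -0.     1.167 -1.602]
shares [-0.018  0.003  0.621] twist 0.005 rows>= 2.0
```

```bash
python3 -m handwheel '[[[-0.018,0,0.2,0],[-0.018,0,0.4,0],[-0.018,0,0.55,0],[-0.018,0,0.615,0],[-0.018,0,0.615,0],[-0.018,0,0.615,0]]]'; python3 -c "
from h import *
st()"
```

```text
time_s: 16.9
eef_pos: [0.5381, 0.1147, 0.0283]
eef_rot: [0.001, -0.012, 1.0, -0.0]
wrist_force: [0.4, 0.4, -1.1]
opening: 0.362
grasp_force: 60.0
t 16.9 pos [0.5381 0.1147 0.0283] F [ 0.4  0.4 -1.1] op 0.362 g 60.001508463174105
[[-1.0, -0.024, 0.002], [-0.024, 1.0, -0.0], [-0.002, -0.0, -1.0]] [-0.006  0.411  1.8   -0.     0.929 -1.601]
```

```bash
python3 -m handwheel '[[[0,0,0.02,0],[0,0,0.04,0],[0,0,0.04,0]]]'; python3 -m handwheel '[[[0,0,0,0],[0,0,0,0],[0,0,0,0]]]' 52;  python3 -m handwheel '[[[0,0,-0.2,0],[0,0,-0.4,0],[0,0,-0.65,0],[0,-0.4,-0.8,0],[0,-0.8,-0.8,0],[0,-0.8,-0.8,0]]]'; python3 -c "
from h import *
st()
c=cam('top');find(c,.624,-.092,.036,.06)
P=cloud(c);m=(P[...,0]>.49)&(P[...,0]<.6)&(P[...,1]>.06)&(P[...,1]<.18)&(P[...,2]>.04)&(P[...,2]<.064);print(m.sum(),P[m].mean(0))
go(.67,-.092,.17,90)"
```

```text
time_s: 17.27
eef_pos: [0.5369, 0.115, 0.0188]
eef_rot: [-0.0, -0.012, 1.0, -0.0]
wrist_force: [-1.4, -0.0, -1.1]
opening: 0.364
grasp_force: 60.0
time_s: 17.65
eef_pos: [0.5373, 0.115, 0.0192]
eef_rot: [0.0, -0.012, 1.0, -0.0]
wrist_force: [-0.0, 0.8, -0.2]
opening: 0.609
grasp_force: 0.0
time_s: 18.4
eef_pos: [0.5413, -0.0475, 0.1801]
eef_rot: [0.001, -0.012, 1.0, -0.0]
wrist_force: [0.1, 0.5, -0.5]
opening: 0.61
grasp_force: 0.0
t 18.4 pos [ 0.5413 -0.0475  0.1801] F [ 0.1  0.5 -0.5] op 0.61 g 0.0
[[-1.0, -0.023, 0.002], [-0.023, 1.0, -0.001], [-0.002, -0.001, -1.0]] [-0.306  0.171  1.745 -0.     1.224 -1.9  ]
none 0
131 [0.53564883 0.11360307 0.05232232]
shares [-0.637 -0.217  0.054] twist 0.014 rows>= 2.2
```

```bash
python3 -m handwheel '[[[-0.3,-0.1,0,0],[-0.6,-0.22,0,0],[-0.64,-0.22,0,0],[-0.64,-0.22,0,0]]]'; python3 -c "
from h import *
st()
c=cam('wrist');save(c,'w4');find(c,.624,-.092,.036,.06);find(c,.624,-.092,.018,.03)"
```

```text
time_s: 18.95
eef_pos: [0.6698, -0.0855, 0.1781]
eef_rot: [-0.001, -0.012, 1.0, 0.0]
wrist_force: [-1.1, 0.4, -0.6]
opening: 0.609
grasp_force: 0.0
t 18.95 pos [ 0.6698 -0.0855  0.1781] F [-1.1  0.4 -0.6] op 0.609 g 0.0
[[-1.0, -0.024, -0.001], [-0.024, 1.0, 0.001], [0.001, 0.001, -1.0]] [-0.302  0.453  1.385  0.     1.305 -1.898]
1437 circle [array([623.8, -92.3]), np.float64(14.9)] rect [array([623.7, -92.3]), array([29.1, 29.2]), np.float64(80.8)] z [0.0433 0.0445 0.0457]
423 circle [array([623.7, -92.4]), np.float64(19.4)] rect [array([623.7, -92.3]), array([33.8, 38.5]), np.float64(65.4)] z [0.0238 0.0263 0.0275]
```

View pics/w4.png

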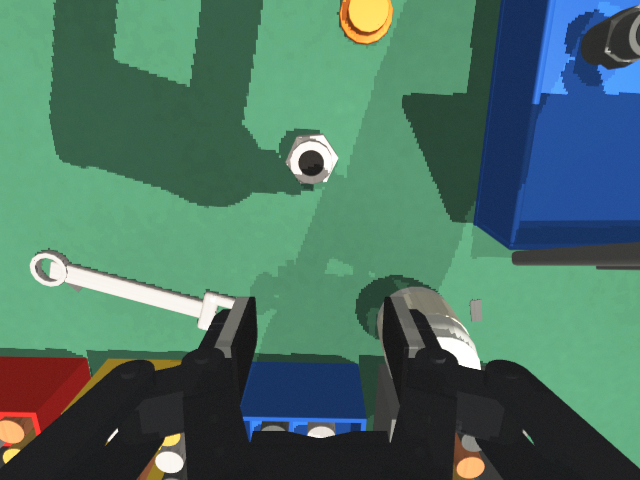

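The coupler is upright at (311,160). The cap, spanner and tin are undisturbed, and the nipple is standing in the case at (620,35). I check the hexagon angle properly.

```bash
python3 -c "
from h import *
c=cam('wrist');P=cloud(c);m=(np.hypot(P[...,0]-.6238,P[...,1]+.0923)<.03)&(P[...,2]>.022)&(P[...,2]<.028)
q=P[m][:,:2]*1000
w=lambda a:np.ptp(q@[np.cos(np.radians(a)),np.sin(np.radians(a))])
for a in range(-30,30,4): print(a,np.round([w(a),w(a+60),w(a+120)],1))
go(.6238,-.0923,.08,65.4)"
```

```text
-30 [38.4 38.4 38.4]
-26 [38.5 38.5 38.6]
-22 [38.6 38.5 38.6]
-18 [38.4 38.3 38.4]
-14 [38.1 37.9 38. ]
-10 [37.6 37.4 37.5]
-6 [36.9 36.7 36.7]
-2 [36.1 35.9 35.8]
2 [35.2 34.9 34.8]
6 [34.2 34.  34.1]
10 [34.9 35.  35. ]
14 [35.9 36.  36. ]
18 [36.8 36.9 36.9]
22 [37.5 37.6 37.6]
26 [38.1 38.1 38.1]
shares [ 0.226 -0.031  0.495] twist 0.303 rows>= 2.4
```

```bash
python3 -m handwheel '[[[0.1,-0.03,0.15,0.1],[0.226,-0.031,0.3,0.2],[0.226,-0.031,0.495,0.29],[0.226,-0.031,0.495,0.29],[0.226,-0.031,0.495,0.29]]]' ; python3 -c "
from h import *
st();go(.6238,-.0923,.009,66.5)
c=cam('wrist');find(c,.6238,-.0923,.036,.06)"
```

```text
time_s: 19.68
eef_pos: [0.6257, -0.0931, 0.082]
eef_rot: [0.001, 0.202, 0.979, -0.0]
wrist_force: [0.2, 0.3, 0.4]
opening: 0.611
grasp_force: 0.0
t 19.68 pos [ 0.6257 -0.0931  0.082 ] F [0.2 0.3 0.4] op 0.611 g 0.0
[[-0.918, 0.397, 0.002], [0.397, 0.918, -0.001], [-0.002, 0.0, -1.0]] [-0.335  0.477  1.565  0.     1.097 -1.498]
shares [ 0.011 -0.     0.365] twist 0.002 rows>= 1.2
2824 circle [array([624. , -92.2]), np.float64(15.3)] rect [array([623.6, -92. ]), array([29.1, 29.8]), np.float64(44.8)] z [0.0397 0.0444 0.0455]
```

```bash
python3 -m handwheel '[[[0.01,0,0.15,0],[0.01,0,0.3,0],[0.01,0,0.35,0],[0.01,0,0.35,0],[0.01,0,0.35,0]]]' && python3 -m handwheel '[[[0,0,0,0],[0,0,0,0],[0,0,0,0],[0,0,0,0],[0,0,0,0]]]' 0 &&  python3 -m handwheel '[[[0,0,-0.15,0],[0,0,-0.4,0],[0,0,-0.65,0],[0,0,-0.65,0],[0,0,-0.65,0]]]'; python3 -c "
from h import *
st();go(.54,.2,.145,91)"
```

```text
time_s: 20.35
eef_pos: [0.6245, -0.0928, 0.0118]
eef_rot: [0.001, 0.204, 0.979, -0.0]
wrist_force: [0.7, 0.1, 0.3]
opening: 0.608
grasp_force: 0.0
time_s: 20.98
eef_pos: [0.6244, -0.0928, 0.0117]
eef_rot: [0.001, 0.204, 0.979, -0.0]
wrist_force: [-0.2, 0.9, 6.9]
opening: 0.383
grasp_force: 61.2
time_s: 21.6
eef_pos: [0.6223, -0.0921, 0.1391]
eef_rot: [-0.001, 0.204, 0.979, 0.0]
wrist_force: [0.4, -0.6, -3.1]
opening: 0.383
grasp_force: 60.3
t 21.6 pos [ 0.6223 -0.0921  0.1391] F [ 0.4 -0.6 -3.1] op 0.383 g 60.28211273951456
[[-0.917, 0.399, -0.001], [0.399, 0.917, 0.0], [0.002, -0.0, -1.0]] [-0.335  0.4    1.544 -0.     1.199 -1.495]
shares [ 0.961  1.175 -0.028] twist -0.285 rows>= 4.9
```

```bash
python3 -m handwheel '[[[0.28,0.13,-0.05,0],[0.56,0.26,-0.05,-0.1],[0.7,0.56,-0.05,-0.2],[0.88,0.95,-0.05,-0.28],[0.88,0.95,-0.05,-0.28],[0.88,0.95,-0.05,-0.28]]]' ; python3 -c "
from h import *
st();go(.54,.21,.0185,91)"
```

```text
time_s: 22.35
eef_pos: [0.5356, 0.154, 0.1476]
eef_rot: [-0.002, -0.006, 1.0, -0.0]
wrist_force: [-0.6, 0.3, -2.0]
opening: 0.386
grasp_force: 60.4
t 22.35 pos [0.5356 0.154  0.1476] F [-0.6  0.3 -2. ] op 0.386 g 60.41207550326362
[[-1.0, -0.013, -0.004], [-0.013, 1.0, -0.0], [0.005, -0.0, -1.0]] [ 0.067  0.245  1.728  0.     1.173 -1.517]
shares [-0.028  0.28   0.645] twist -0.003 rows>= 2.3
```

```bash
python3 -m handwheel '[[[-0.02,0.2,0,0],[-0.02,0.28,0,0],[-0.02,0.28,0,0],[-0.02,0.28,0.2,0],[-0.02,0.28,0.4,0],[-0.02,0.28,0.58,0],[-0.02,0.28,0.6,0],[-0.02,0.28,0.6,0],[-0.02,0.28,0.6,0]]]' ; python3 -c "
from h import *
st()"
```

```text
time_s: 23.48
eef_pos: [0.5428, 0.208, 0.032]
eef_rot: [0.002, -0.004, 1.0, 0.0]
wrist_force: [0.7, -1.0, -3.0]
opening: 0.382
grasp_force: 60.6
t 23.48 pos [0.5428 0.208  0.032 ] F [ 0.7 -1.  -3. ] op 0.382 g 60.59633627766743
[[-1.0, -0.009, 0.003], [-0.009, 1.0, 0.0], [-0.003, 0.0, -1.0]] [ 0.162  0.459  1.718 -0.     0.961 -1.418]
```

```bash
python3 -m handwheel '[[[0,0,0.03,0],[0,0,0.055,0],[0,0,0.055,0],[0,0,0.055,0]]]'; python3 -m handwheel '[[[0,0,0,0],[0,0,0,0],[0,0,0,0]]]' 54;  python3 -m handwheel '[[[0,0,-0.2,0],[0,0,-0.4,0],[0,0,-0.65,0],[0.2,0,-0.9,0],[0.4,0,-1,0],[0.5,0,-1,0],[0.5,0,-1,0]]]'; python3 -c "
from h import *
st()
c=cam('wrist');save(c,'w5');c=cam('scene');save(c,'s5');P=cloud(c)
m=(P[...,2]>.1)&(P[...,2]<.24)&(P[...,0]>.57)&(P[...,0]<.72)&(P[...,1]>.06)&(P[...,1]<.3)
q=P[m];f=np.polyfit(q[:,2],q[:,0],1);print('lid angle',90+np.degrees(np.arctan(f[0])))
"
```

```text
time_s: 23.98
eef_pos: [0.5411, 0.2082, 0.0189]
eef_rot: [-0.0, -0.005, 1.0, -0.0]
wrist_force: [0.9, -0.5, -3.9]
opening: 0.386
grasp_force: 60.6
time_s: 24.35
eef_pos: [0.5415, 0.2082, 0.0193]
eef_rot: [0.0, -0.005, 1.0, 0.0]
wrist_force: [0.3, 0.5, 0.2]
opening: 0.628
grasp_force: 0.0
time_s: 25.22
eef_pos: [0.4404, 0.2074, 0.2196]
eef_rot: [0.001, -0.005, 1.0, 0.0]
wrist_force: [-0.3, 0.0, -0.8]
opening: 0.632
grasp_force: 0.0
t 25.23 pos [0.4404 0.2074 0.2196] F [-0.3  0.  -0.8] op 0.632 g 0.0
[[-1.0, -0.01, 0.001], [-0.01, 1.0, 0.0], [-0.001, 0.0, -1.0]] [ 1.960e-01 -1.000e-03  1.845e+00  0.000e+00  1.296e+00 -1.385e+00]
lid angle 67.5775408893341
```

View pics/s5.png

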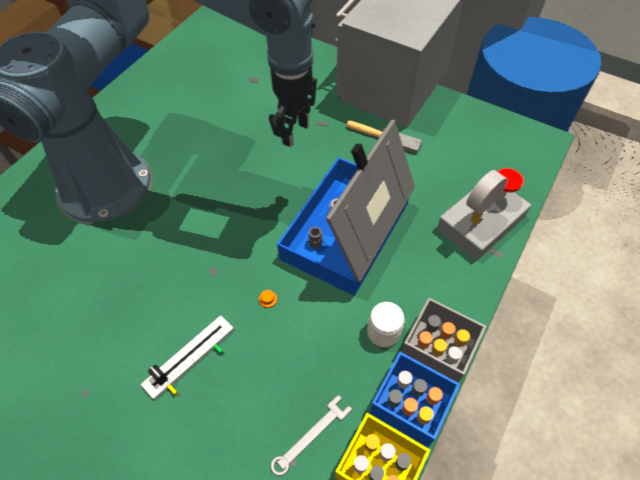

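Both fittings stand in the case, at (316,237) and (335,205). The lid is still up with its tab at (360,157), and the bench holds no other fittings. Next I regrip the tab from above.

```bash
python3 -m handwheel '[[[0,0,-0.3,0],[0,-0.1,-0.56,0],[-0.3,-0.13,-0.56,0],[-0.6,-0.13,-0.56,0],[-0.8,-0.13,-0.56,0],[-0.8,-0.13,-0.56,0],[-0.8,-0.13,-0.56,0]]]' 52; python3 -c "
from h import *
st();go(.604,.181,.2622,91.1)
c=cam('scene');P=cloud(c);C=c['color'].astype(int)
m=(P[...,2]>.262)&(P[...,2]<.3)&(P[...,0]>.55)&(P[...,0]<.66)&(abs(P[...,1]-.18)<.018)
print(m.sum(),P[m].min(0),P[m].max(0),P[m].mean(0))"
```

```text
time_s: 26.2
eef_pos: [0.6013, 0.1825, 0.3299]
eef_rot: [-0.001, -0.004, 1.0, -0.0]
wrist_force: [-0.6, -0.0, 0.5]
opening: 0.61
grasp_force: 0.0
t 26.2 pos [0.6013 0.1825 0.3299] F [-0.6 -0.   0.5] op 0.61 g 0.0
[[-1.0, -0.009, -0.002], [-0.009, 1.0, -0.0], [0.002, -0.0, -1.0]] [ 0.106  0.243  1.352  0.     1.549 -1.474]
shares [-0.014 -0.007  0.338] twist -0.007 rows>= 1.1
184 [0.58497353 0.16789845 0.26212861] [0.60891121 0.19519314 0.28910291] [0.59842417 0.17820919 0.27643056]
```

```bash
python3 -m handwheel '[[[-0.014,-0.007,0.15,0],[-0.014,-0.007,0.3,0],[-0.014,-0.007,0.335,0],[-0.014,-0.007,0.335,0],[-0.014,-0.007,0.335,0]]]' && python3 -m handwheel '[[[0,0,0,0],[0,0,0,0],[0,0,0,0],[0,0,0,0],[0,0,0,0]]]' 0
```

```text
time_s: 26.88
eef_pos: [0.6048, 0.1815, 0.266]
eef_rot: [0.001, -0.005, 1.0, 0.0]
wrist_force: [0.6, -0.9, 0.8]
opening: 0.605
grasp_force: 0.0
time_s: 27.5
eef_pos: [0.6045, 0.1827, 0.2655]
eef_rot: [0.001, -0.005, 1.0, 0.001]
wrist_force: [-1.4, 5.6, 3.9]
opening: 0.269
grasp_force: 60.0
```

```bash
python3 -m handwheel '[[[0.09,0,0.034,0],[0.177,0,0.076,0],[0.259,0,0.125,0],[0.337,0,0.181,0],[0.41,0,0.243,0],[0.477,0,0.312,0],[0.538,0,0.386,0],[0.592,0,0.466,0],[0.639,0,0.549,0],[0.639,0,0.549,0]]]'
```

```text
time_s: 28.75
eef_pos: [0.4758, 0.1792, 0.1536]
eef_rot: [-0.001, -0.005, 1.0, -0.001]
wrist_force: [-1.1, -5.7, -1.8]
opening: 0.268
grasp_force: 61.1
```

```bash
python3 -m handwheel '[[[0.02,0,0.044,0],[0.04,0,0.088,0],[0.055,0,0.135,0],[0.071,0,0.179,0],[0.083,0,0.225,0],[0.095,0,0.272,0],[0.104,0,0.32,0],[0.111,0,0.366,0],[0.117,0,0.42,0],[0.118,0,0.462,0]]]'; python3 -m handwheel '[[[0,0,0.01,0],[0,0,0.02,0],[0,0,0.02,0],[0,0,0.02,0]]]'
```

```text
time_s: 30.0
eef_pos: [0.4541, 0.1786, 0.0648]
eef_rot: [0.0, -0.005, 1.0, -0.002]
wrist_force: [-22.4, -12.9, 67.0]
opening: 0.266
grasp_force: 72.4
time_s: 30.5
eef_pos: [0.4544, 0.1786, 0.0644]
eef_rot: [0.0, -0.006, 1.0, -0.002]
wrist_force: [-26.4, -15.5, 65.0]
opening: 0.266
grasp_force: 72.9
```

```bash
python3 -m handwheel '[[[0,0,-0.02,0],[0,0,-0.025,0],[0,0,-0.025,0]]]'; python3 -m handwheel '[[[0,0,0,0],[0,0,0,0],[0,0,0,0],[0,0,-0.2,0],[0,0,-0.4,0],[0,-0.3,-0.6,0],[0,-0.6,-0.6,0],[0,-0.9,-0.6,0],[0,-1,-0.6,0]]]' 50;  python3 -c "
from meas import *
st()
c=cam('top');P=cloud(c);track(P,c['color'])
m=(P[...,0]>.5)&(P[...,0]<.66)&(P[...,1]>.08)&(P[...,1]<.3)&(P[...,2]>.05)&(P[...,2]<.12)
q=P[m];f=np.polyfit(q[:,0],q[:,2],1);print(len(q),'slope deg',np.degrees(f[0]),'z',q[:,2].mean())
go(.4441,-.3025,.15,76.5)"
```

```text
time_s: 30.88
eef_pos: [0.4543, 0.1786, 0.065]
eef_rot: [0.001, -0.005, 1.0, -0.001]
wrist_force: [-5.2, -9.5, 15.6]
opening: 0.27
grasp_force: 66.6
time_s: 32.0
eef_pos: [0.4547, -0.0229, 0.1831]
eef_rot: [0.0, -0.003, 1.0, -0.0]
wrist_force: [0.4, 0.4, -1.0]
opening: 0.585
grasp_force: 0.0
t 32.0 pos [ 0.4547 -0.0229  0.1831] F [ 0.4  0.4 -1. ] op 0.585 g 0.0
[[-1.0, -0.006, 0.001], [-0.006, 1.0, -0.001], [-0.001, -0.001, -1.0]] [-0.312 -0.032  1.954 -0.     1.219 -1.889]
track [ 450.2 -278.9] [122.6  39.5] yaw of y 76.5
grip 109 along mid/mean [-25.8 -24.8] across [ 0.  -0.1] span [21.4 27.4]
green 11 along mid/mean [89.  89.2] across [36.3 36. ] span [ 5.4 10.8]
yellow 20 along mid/mean [-24.8 -24.6] across [32.4 32. ] span [ 8. 21.]
6764 slope deg -0.04311194283916353 z 0.07699303368006821
shares [ 0.062 -1.391  0.168] twist 0.161 rows>= 4.5
```

```bash
python3 -m handwheel '[[[0.02,-0.25,0,0.08],[0.04,-0.5,0.05,0.16],[0.06,-0.75,0.1,0.16],[0.06,-1,0.16,0.16],[0.06,-1,0.16,0.16],[0.06,-1,0.16,0.16]]]'; python3 -c "
from h import *
st();go(.4437,-.3042,.10,76.5);go(.4437,-.3042,.034,76.5)"
```

```text
time_s: 32.8
eef_pos: [0.4444, -0.2192, 0.1505]
eef_rot: [-0.0, 0.115, 0.993, 0.001]
wrist_force: [-0.0, -0.6, -0.7]
opening: 0.583
grasp_force: 0.0
t 32.8 pos [ 0.4444 -0.2192  0.1505] F [-0.  -0.6 -0.7] op 0.583 g 0.0
[[-0.973, 0.229, -0.001], [0.229, 0.973, 0.001], [0.001, 0.001, -1.0]] [-6.990e-01  1.070e-01  1.884e+00  1.000e-03  1.152e+00 -2.039e+00]
shares [-0.094 -0.415  0.252] twist 0.003 rows>= 1.6
shares [-0.094 -0.415  0.582] twist 0.003 rows>= 2.3
```

```bash
python3 -m handwheel '[[[-0.05,-0.25,0,0],[-0.094,-0.415,0.1,0],[-0.094,-0.415,0.2,0],[-0.094,-0.415,0.4,0],[-0.094,-0.415,0.58,0],[-0.094,-0.415,0.58,0]]]' && python3 -m handwheel '[[[0,0,0,0],[0,0,0,0],[0,0,0,0],[0,0,0,0],[0,0,0,0],[0,0,0,0]]]' 0
```

```text
time_s: 33.55
eef_pos: [0.4426, -0.3017, 0.0325]
eef_rot: [-0.002, 0.114, 0.993, 0.002]
wrist_force: [-0.4, -0.1, 1.2]
opening: 0.588
grasp_force: 0.0
time_s: 34.3
eef_pos: [0.4451, -0.3064, 0.037]
eef_rot: [0.002, 0.115, 0.993, -0.001]
wrist_force: [-0.0, 1.7, 7.7]
opening: 0.227
grasp_force: 59.4
```

```bash
python3 -m handwheel '[[[0,0.06,0,0],[0,0.13,0,0],[0,0.2,0,0],[0,0.27,0,0],[0,0.34,0,0],[0,0.41,0,0],[0,0.48,0,0],[0,0.54,0,0],[0,0.57,0,0],[0,0.57,0,0]]]'; python3 -m handwheel '[[[0,0,0,0],[0,0,0,0]]]'
```

```text
time_s: 35.55
eef_pos: [0.4716, -0.1947, 0.037]
eef_rot: [0.002, 0.115, 0.993, -0.001]
wrist_force: [-1.1, 2.5, 9.4]
opening: 0.221
grasp_force: 60.1
time_s: 35.8
eef_pos: [0.4716, -0.195, 0.037]
eef_rot: [0.002, 0.115, 0.993, -0.001]
wrist_force: [-0.5, 2.5, 9.1]
opening: 0.22
grasp_force: 60.2
```

```bash
python3 -m handwheel '[[[0,0,0,0],[0,0,0,0],[0,0,0,0],[0,0,-0.2,0],[0,0,-0.45,0],[0.25,0.2,-0.7,0],[0.5,0.4,-0.8,0],[0.6,0.7,-0.8,0],[0.6,0.9,-0.8,0],[0.6,0.9,-0.8,0]]]' 45;  python3 -c "
from meas import *
st()
for n in('top','scene'):
  c=cam(n);save(c,n+'9');track(cloud(c),c['color'])"
```

```text
time_s: 37.05
eef_pos: [0.3938, 0.0118, 0.195]
eef_rot: [0.0, 0.112, 0.994, 0.0]
wrist_force: [0.5, -0.5, 0.3]
opening: 0.531
grasp_force: 0.0
t 37.05 pos [0.3938 0.0118 0.195 ] F [ 0.5 -0.5  0.3] op 0.531 g 0.0
[[-0.975, 0.222, 0.001], [0.222, 0.975, 0.001], [-0.001, 0.001, -1.0]] [-2.740e-01 -2.050e-01  2.082e+00  1.000e-03  1.264e+00 -1.621e+00]
track [ 459.2 -240.6] [200.2  39.4] yaw of y 76.62
grip 109 along mid/mean [47.9 48.7] across [0.5 0.1] span [20.2 27.5]
green 20 along mid/mean [49.4 49.6] across [31.7 32. ] span [ 4.9 19.8]
yellow 21 along mid/mean [-64.1 -64. ] across [32.5 32.3] span [ 5.8 21.7]
track [ 458.  -240.6] [199.8  42.5] yaw of y 76.48
grip 145 along mid/mean [47.3 46.9] across [0.5 1.3] span [20.5 28.1]
green 28 along mid/mean [49.3 49.3] across [32.8 33.2] span [ 4.5 20.8]
yellow 34 along mid/mean [-64.1 -64.1] across [33.5 34.5] span [ 5.7 19.4]
```

View pics/scene9.png

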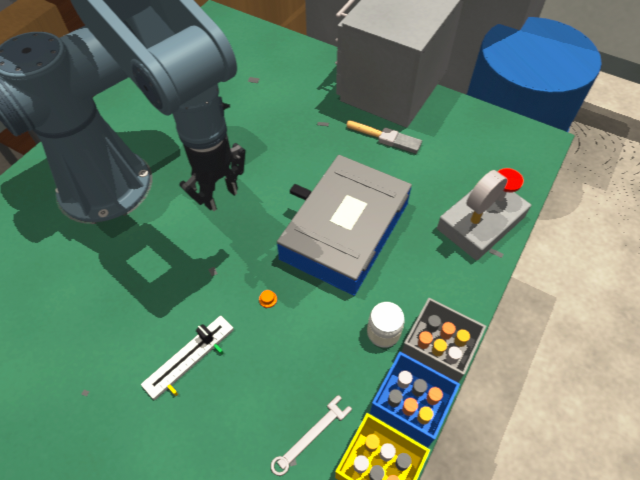

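The lid is shut and the grip at (205,333) is near the green clip at (218,349), but about 1.7 mm short. I have plenty of time, so I correct it.

```bash
python3 -c "
from h import *
go(.4712,-.195,.1,76.5)"
```

```text
shares [-0.606 -0.905  0.474] twist 0.005 rows>= 3.8
```

```bash
python3 -m handwheel '[[[-0.2,-0.3,0,0.005],[-0.4,-0.6,0.1,0.005],[-0.606,-0.905,0.2,0.005],[-0.606,-0.905,0.3,0.005],[-0.606,-0.905,0.45,0.005],[-0.606,-0.905,0.45,0.005],[-0.606,-0.905,0.45,0.005]]]'; python3 -c "
from h import *
go(.4712,-.195,.035,76.5)"
```

```text
time_s: 38.02
eef_pos: [0.4707, -0.1966, 0.1054]
eef_rot: [0.0, 0.12, 0.993, -0.0]
wrist_force: [0.3, -0.3, 0.3]
opening: 0.522
grasp_force: 0.0
shares [-0.     0.008  0.352] twist -0.003 rows>= 1.1
```

```bash
python3 -m handwheel '[[[0,0.008,0.15,0],[0,0.008,0.3,0],[0,0.008,0.345,0],[0,0.008,0.345,0],[0,0.008,0.345,0]]]' && python3 -m handwheel '[[[0,0,0,0],[0,0,0,0],[0,0,0,0],[0,0,0,0],[0,0,0,0],[0,0,0,0]]]' 0; python3 -c "
from h import *
o=ctrl.get_obs()['eef_pos'];a=np.array([.2334,.972])
print('along',((np.array(o[:2])-[.4588,-.2406])@a)*1000,' prev release', (np.array([.4716,-.195])-[.4588,-.2406])@a*1000)"
```

```text
time_s: 38.65
eef_pos: [0.4723, -0.1947, 0.0373]
eef_rot: [0.001, 0.119, 0.993, -0.001]
wrist_force: [-0.5, 0.2, 0.5]
opening: 0.528
grasp_force: 0.0
time_s: 39.4
eef_pos: [0.4719, -0.1945, 0.0369]
eef_rot: [0.001, 0.119, 0.993, -0.0]
wrist_force: [-1.1, 0.9, 5.6]
opening: 0.224
grasp_force: 58.5
along 47.877067167931465  prev release 47.31072000000001
```

```bash
python3 -m handwheel '[[[0,0.007,0,0],[0,0.007,0,0],[0,0.007,0,0]]]'; python3 -m handwheel '[[[0,0,0,0],[0,0,0,0],[0,0,0,0],[0,0,-0.2,0],[0,0,-0.45,0],[0.25,0.2,-0.7,0],[0.5,0.4,-0.8,0],[0.6,0.7,-0.8,0],[0.6,0.9,-0.8,0],[0.6,0.9,-0.8,0]]]' 45;  python3 -c "
from meas import *
for n in('top','scene'):
  c=cam(n);track(cloud(c),c['color'])"
```

```text
time_s: 39.78
eef_pos: [0.4721, -0.1933, 0.0369]
eef_rot: [0.001, 0.119, 0.993, -0.001]
wrist_force: [-1.4, -0.8, 6.3]
opening: 0.225
grasp_force: 58.6
time_s: 41.02
eef_pos: [0.3971, 0.0141, 0.1961]
eef_rot: [0.001, 0.115, 0.993, 0.0]
wrist_force: [0.1, 0.0, 0.2]
opening: 0.528
grasp_force: 0.0
track [ 459.2 -240.6] [199.2  39.5] yaw of y 76.55
grip 105 along mid/mean [49.5 50.2] across [ 0.2 -0.2] span [20.5 27.6]
green 20 along mid/mean [50.1 49.7] across [32.1 31.9] span [ 5.3 19.7]
yellow 19 along mid/mean [-64.2 -63.9] across [32.4 32.6] span [ 6.8 21.8]
track [ 457.9 -240.8] [199.8  42.7] yaw of y 76.23
grip 141 along mid/mean [49.1 48.8] across [0.4 1.4] span [20.2 27.2]
green 28 along mid/mean [49.3 49.6] across [33.3 33. ] span [ 5.  20.3]
yellow 34 along mid/mean [-63.8 -63.8] across [33.7 34.4] span [ 5.6 20.2]
```

Grip and green clip now agree to within 1 mm.

```bash
python3 -c "
from bench import ctrl
print(ctrl.hand_in())"
```

```text
the job is handed in; nothing more can be done
None
```

The job is done and handed in at about 41 s: grip set to yellow, lid stood at about 68–70°, the coupler and nipple (the only fittings on the bench) put in the case, lid shut, and grip within 1 mm of the green clip; the hand-in returned no verdict.

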